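# Ring for the cook and hold up a clam in the tongs

### The arm

A 6-joint arm with a two-finger parallel gripper is mounted at the origin on the work surface. World frame = base frame: x ahead of the robot, y to its left, z up, the work surface at z = 0. Lengths are in m, angles in rad, forces in N, time in s.
With the tool pointing down it reaches from about 0.325 to 0.775 m from the base axis. Payload 9.3 kg.
Tool frame: the origin (TCP) lies on the centre line of the jaws, within the pads' length; the fingertips stand 8 mm ahead of it and the grasp point (between the pads) lies 11 mm behind it; z points along the fingers, y is the line along which they close (so a half turn about z gives the same grasp; the last joint's range is limited). The gripper opens to 85 mm and grips with 20 to 120 N. Pads are 22 mm wide; open, the fingers measure 114 mm over their backs; the gripper's body (76 mm by 85 mm) begins 54 mm behind the grasp point. The pads swing forward as they close: fully open they stand 13 mm farther back than shut.
Start: joints at [0.981, 0.259, 0.021, 1.334, 0, 1.418], TCP at [0.233, 0.498, 0.239] pointing down, gripper open.
Joint ranges: [-3.04, 3.04], [-0.91, 1.82], [-1.04, 1.36], [-1.92, 1.95], [-1.52, 1.45], [-3.14, 3.14]. Speed limits (rad/s): [2.22, 2.22, 2.79, 3.14, 3.14, 3.14].

### API

Orientations are given as a rotation vector (axis times angle).
In Python, from plant import telemetry, imaging, finish_job gives the robot as it stands.
- The arm moves only by the shell command python3 -m crank 'ROWS' [FORCE]. ROWS is JSON, a list of rows, each an object with "dp": the shift along the tool's x, y, z in mm, a list of three; "roll": the turn about the tool's z in degrees; "grip": the closure, from -1 (fully open) to 1 (shut). A call has 1 to 12 rows; each row is the pose to reach, as a shift and turn from the pose commanded when the call began, along the tool's axes at that moment; what a row does not reach only later rows make up. A row lasts 1/12 s, in which the tool goes at most 41.7 mm and 7.16 degrees, less where a joint would pass 70% of its speed; a pose out of reach is approached as far as the arm can. A call with a gripper value outside its range is refused whole. The fingers move at their own pace and stop on an object; FORCE is the grip in N (left out, the last holds). Time passes only in rows, so rows that repeat a pose let the fingers close. It gives the time, the measured TCP pose, the force, the opening and the grip force at its end, in the units of the state.
- telemetry.get_obs(): the state, without advancing time (a new reading comes with each control period).
- imaging.grab_frame(name): name is "scene" or "top" or "wrist"; returns a dict with "color" (480x640x3 uint8, red, green, blue), "intrinsics" (3x3 intrinsics, pixels), "extrinsics" (4x4, takes a point from camera to world coordinates). Camera axes: x right, y down, z forward; pixel columns grow to the right and rows downward; lengths in m; the calibration is good to about 2 mm. A picture is of the moment at which its call begins. There is no depth.
- finish_job(): hands the job in; it is judged then, once.
The state is a dict: "time": time; "joint_positions": joint angles; "qvel": joint speeds; "joint_efforts": joint torques, N m; "tcp_pos": TCP position; "ee_rot": TCP orientation; "wrist_force": force on the tool from outside, world axes, zero at the start; "ft_torque": the same for the moment, N m; "width": opening from 0.0 (shut) to 1.0 (fully open); "gripper_force": force on a finger pad.
Only numpy, scipy, OpenCV 4.12 (cv2) and the standard library are available. Lean on these libraries where they do the work, as an engineer would, in place of code of your own. Each camera call takes 0.05 s, during which the arm holds its last target. There are 200 camera calls.

### The job

Call the cook by pressing the service bell's plunger right down to its stop and letting it spring back; then pick up the kitchen tongs, close their jaws on the lone clam on the chopping board and lift it, holding it still about 10 to 15 cm above the board for the cook to inspect. Never touch that clam with the gripper itself and leave the other food, jars and bowl where they are. The program finishes while still holding the tongs with the clam in the air.

Things in the scene. Friction and masses are not known exactly. Their poses are not given: they have to be found in the camera images.
- bell: service bell standing on the counter, fixed there: black foot 86 mm across, steel dome 78 mm across, dome top 52 mm and plunger head top 72 mm above the counter. Origin: centre of its underside.
- bell_top (a point): centre of the top of the bell's brass plunger head (disc 20 mm across, 6 mm thick); moves down with the plunger, 6 mm of travel straight down.
- bell_plunger (a joint): bell plunger travel in m: 0 up, 0.006 down at its stop. A spring lifts it: 1.4 N to start it, 4 N at the stop.
- tongs: kitchen tongs, 130 g, lying on their side, arms opening level (pivot pin vertical); 22 mm tall, jaws 26 mm. At rest, open: origin on the counter midway between the blue grip sleeves, x along the centre line to the jaws, y to the left arm, z up. Pivot at x = -85 mm, jaw middles at x = +97 mm, ends at -96 and +122 mm; balances within 15 mm of the origin. The frame is fixed to the right arm.
- tongs_grip (a point): point midway between the two blue grip sleeves at mid height, 11 mm above the tongs' underside: squeeze here, across y. Sleeves are 22 mm tall and run 30 mm to either side along x; open, 65 mm over their outer faces here and 67 mm at x = +11 mm (each arm spreads 0.087 rad). Open jaws: 74 mm apart inside, about 90 mm over the outside.
- tongs_arm (a joint): angle in rad by which the arms have been squeezed together: 0 open, 0.174 parallel (sleeves 50 mm over their outer faces, jaws 42 mm apart: closed on the clam), 0.37 shut. A spring opens them: at the sleeves 6 N to start, 14 N at 0.174, 23 N shut; any grip above 14 N presses on the clam. 1 mm less over the sleeves closes the jaws by 2.1 mm.
- jaw_right (a point): middle of the inner face of the right jaw (blue, 26 mm tall, about 48 mm long), 13 mm above the tongs' underside.
- jaw_left (a point): the same for the left jaw.
- clam: lone brown clam lying flat on the board, 40 g, round from above, 42 mm across at mid height (13 mm), 26 mm tall. Origin: centre of its underside.
- board: light wooden chopping board fixed on the counter, 260 mm (its x) by 300 mm (its y), 18 mm thick. Origin: centre of its underside.
- tomato_a: plum tomato standing on the board's far corner, 47 mm across, 46 mm tall; leave alone. Origin: underside.
- lemon: half lemon, cut face up, on the board's other far corner, 54 mm across, 26 mm tall; leave alone. Origin: underside.
- tomato_b: plum tomato on the counter to the right, 47 mm across, 46 mm tall; leave alone. Origin: underside.
- mill: dark wooden pepper mill behind the board, 56 mm across, 158 mm tall; leave alone. Origin: underside.
- jar: amber jar with brass cap behind the board, 68 mm across, 110 mm tall; leave alone. Origin: underside.
- leek: leek lying on the counter at the left, 370 mm long, 36 mm thick, leaves to +x; leave alone. Origin: underside, about its middle.
- bowl: white bowl of clams behind the board, 136 mm across, 75 mm tall with its clams; leave alone. Origin: underside.
Things that resemble listed ones, but are neither listed nor needed, are in the scene too. Leave any yellow look-alike of the tongs alone.

How it is judged:
On the way, in this order (a step that is already met when the one before it is completed fails the run):
1. the bell's plunger is pressed down to its stop (value of joint bell_plunger above 0.0052 m), for 0.1 s.
2. the clam is lifted off the board in the jaws of the tongs (height (world z) of clam above 0.05 m and contact force between tongs and clam above 0.3 N and contact force between the fingers and tongs above 1 N), for 0.2 s.
At the end, for the whole second after the job is handed in: Fingers grip the tongs (squeezed 0.10-0.30 rad); their jaws alone hold the clam (origin within 40 mm of each jaw middle), its underside 98 to 300 mm over the counter, slower than 0.04 m/s; robot not touching the clam; bell plunger up to within 1.5 mm (height (world z) of clam between 0.098 and 0.3 m and contact force between tongs and clam above 0.3 N and contact force between the fingers and tongs above 1 N and distance between clam and jaw_right below 0.04 m and distance between clam and jaw_left below 0.04 m and value of joint tongs_arm between 0.1 and 0.3 rad and contact force between each of the arm, the fingers and clam below 0.05 N and linear speed of clam below 0.04 m/s and value of joint bell_plunger below 0.0015 m); the arm keeps its last pose, push and grip.
It fails at once if the gripper or arm touches the clam (contact force between any of the fingers, the arm and clam above 0.3 N).
It fails at once if another food item, jar, mill or bowl is moved by more than 30 mm (distance of any of tomato_a, tomato_b, lemon, mill, jar, leek, bowl from where it was at the start of the episode above 0.03 m).
It also fails if it takes over 58 s, if anything falls off the work surface, if the arm or the gripper's body presses on something with over 40 N, if the wrist force passes 120 N, or if a joint passes its speed limit or range.

## Working session

There is one attempt and no reset: what is moved stays moved. The work goes in short steps, Python scripts to look and compute and a shell command to move; the robot and the scene stay as the last step left them, time stands still between calls to the robot, and variables do not carry over. Pictures are saved under pics/ and viewed, at most 12 in all, crops included, and the job is handed in when it is done.

```bash
mkdir -p pics; python3 - <<'E'
from plant import telemetry, imaging
import cv2,numpy as np
for n in("scene","top"):
    f=imaging.grab_frame(n);cv2.imwrite(f"pics/{n}0.png",f["color"][:,:,::-1]);np.savez(f"{n}0.npz",**f)
    print(n,np.round(f["intrinsics"],1).tolist(),np.round(f["extrinsics"],3).tolist())
print(telemetry.get_obs())
E
```

```text
scene [[514.6, 0.0, 321.0], [0.0, 514.6, 243.3], [0.0, 0.0, 1.0]] [[0.379, 0.762, -0.525, 1.22], [0.925, -0.314, 0.213, -0.266], [-0.003, -0.566, -0.824, 1.189], [0.0, 0.0, 0.0, 1.0]]
top [[578.1, 0.0, 317.1], [0.0, 578.1, 240.4], [0.0, 0.0, 1.0]] [[-0.007, -0.994, 0.11, 0.355], [-1.0, 0.006, -0.009, 0.018], [0.008, -0.11, -0.994, 1.637], [0.0, 0.0, 0.0, 1.0]]
{'time': 0.1, 'joint_positions': array([9.81374164e-01, 2.59132684e-01, 2.08663720e-02, 1.33368999e+00,
       5.17538206e-06, 1.41822676e+00]), 'qvel': array([-0.00089794, -0.00233365,  0.00055118,  0.00012288, -0.00063886,
       -0.00041985]), 'joint_efforts': array([ 6.10607109e-03, -5.56690586e+01,  3.45072627e+01,  1.15659926e-02,
       -1.39891863e-04,  1.84297812e-05]), 'tcp_pos': array([0.23256041, 0.49816459, 0.23873966]), 'ee_rot': array([-6.80670700e-01, -3.06653167e+00,  1.69494084e-03]), 'wrist_force': array([ 0.01780355, -0.35252613,  0.18990267]), 'ft_torque': array([ 0.03529261, -0.05832211,  0.03449083]), 'gripper_force': 0.0, 'width': 0.9973995148838954}
```

View pics/top0.png

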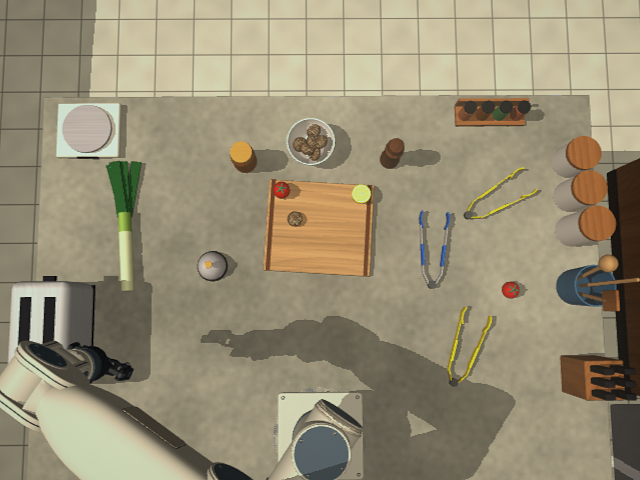

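View pics/scene0.png

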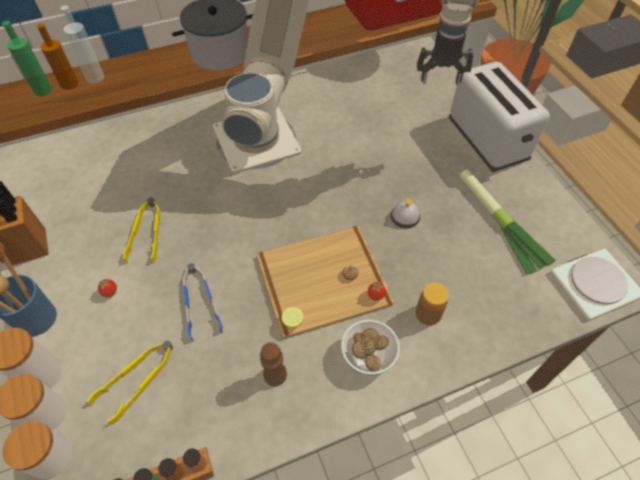

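The top view shows the bell at about (212,265), the blue tongs with pivot at (432,285) and jaws at (422,215) and (449,215), and the clam at (297,219). In the scene view they are at (406,212), pivot (192,268), and clam (350,272). The yellow tongs are decoys.

```bash
cat > h.py <<'E'
import numpy as np,cv2
def ray(f,uv):
    K,T=f["intrinsics"],f["extrinsics"]; d=T[:3,:3]@np.linalg.solve(K,[uv[0],uv[1],1]); return T[:3,3],d/np.linalg.norm(d)
def plane(f,uv,z):
    o,d=ray(f,uv); return o+d*(z-o[2])/d[2]
def tri(fa,a,fb,b):
    A=[];y=[]
    for f,u in((fa,a),(fb,b)):
        o,d=ray(f,u);P=np.eye(3)-np.outer(d,d);A.append(P);y.append(P@o)
    p=np.linalg.lstsq(np.vstack(A),np.hstack(y),rcond=None)[0]
    o,d=ray(fa,a);return p,np.linalg.norm(np.cross(p-o,d))*2
def blobs(f,lo,hi,box,amin=6):
    h=cv2.cvtColor(f["color"],cv2.COLOR_RGB2HSV);m=cv2.inRange(h,np.array(lo),np.array(hi))
    z=np.zeros_like(m);x0,y0,x1,y1=box;z[y0:y1,x0:x1]=m[y0:y1,x0:x1]
    n,l,s,c=cv2.connectedComponentsWithStats(z)
    return [(c[i].round(1).tolist(),s[i].tolist()) for i in range(1,n) if s[i][4]>=amin]
E
python3 - <<'E'
from h import *
t=dict(np.load("top0.npz"));s=dict(np.load("scene0.npz"))
for n,f,bb,tb,cb in(("top",t,(195,245,230,285),(410,200,460,295),(283,207,310,230)),("scene",s,(390,190,425,230),(175,255,225,345),(338,262,362,282))):
    print(n,"brass",blobs(f,(8,110,90),(32,255,255),bb,3))
    print(" blue",blobs(f,(100,110,50),(130,255,255),tb))
    print(" grey pin",blobs(f,(0,0,0),(180,255,110),tb))
    print(" clam",blobs(f,(0,0,0),(180,255,140),cb))
    for k,b in(("b",bb),("c",cb)):
        x0,y0,x1,y1=b;cv2.imwrite(f"pics/{n}_{k}.png",cv2.resize(f["color"][y0:y1,x0:x1,::-1],(300,300),interpolation=0))
cv2.imwrite("pics/m.png",np.vstack([np.hstack([cv2.imread(f"pics/{n}_{k}.png") for k in "bc"]) for n in("top","scene")]))
E
```

```text
top brass [([207.8, 264.1], [205, 261, 7, 7, 40])]
 blue [([420.9, 218.5], [419, 211, 5, 16, 38]), ([447.2, 219.9], [444, 212, 6, 17, 44]), ([422.4, 254.3], [421, 244, 4, 21, 70]), ([442.8, 255.1], [440, 245, 6, 21, 73])]
 grey pin [([446.4, 218.2], [446, 213, 2, 11, 13]), ([452.3, 214.9], [450, 213, 5, 6, 13]), ([444.5, 227.3], [444, 225, 2, 5, 6]), ([424.3, 237.3], [422, 227, 6, 22, 46]), ([448.8, 234.2], [448, 233, 3, 3, 6]), ([445.4, 261.7], [438, 238, 13, 47, 126]), ([427.3, 253.2], [426, 247, 3, 12, 19]), ([441.0, 255.0], [441, 252, 1, 7, 7]), ([421.0, 260.5], [421, 256, 1, 10, 10]), ([440.1, 263.4], [440, 260, 2, 7, 8]), ([431.3, 283.3], [427, 275, 10, 14, 74])]
 clam [([296.3, 218.5], [287, 211, 20, 16, 191])]
scene brass [([408.1, 201.2], [405, 199, 7, 6, 32])]
 blue [([207.3, 289.2], [204, 281, 7, 17, 26]), ([185.6, 295.1], [184, 286, 4, 19, 47]), ([217.0, 316.8], [216, 315, 3, 5, 6]), ([188.7, 327.6], [188, 322, 3, 13, 25])]
 grey pin [([191.5, 269.3], [188, 264, 9, 10, 57])]
 clam [([348.3, 274.9], [342, 268, 15, 13, 98])]
```

View pics/m.png

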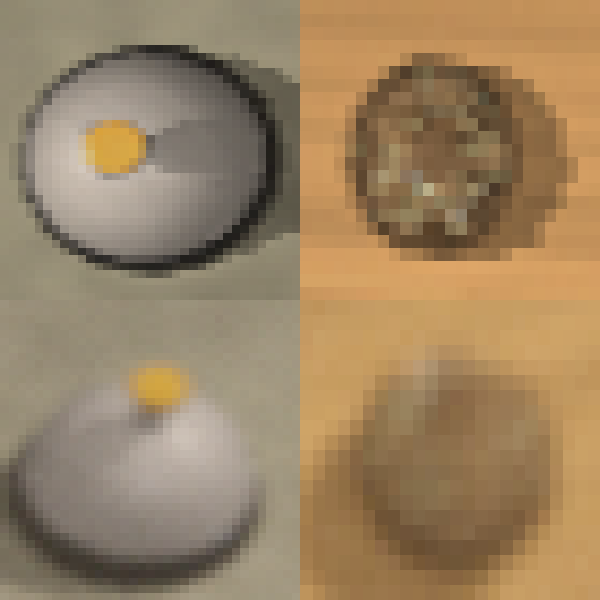

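The montage shows the brass head at about (208,264) in top and (408,201) in scene. The clam without its shadow is centred at about (295,218.3) in top and (350.3,272.2) in scene.

```bash
python3 - <<'E'
from h import *
t=dict(np.load("top0.npz"));s=dict(np.load("scene0.npz"))
T=lambda n,a,b:print(n,[np.round(x,4) for x in tri(t,a,s,b)])
T("brass",(207.9,264),(408,201.2));print(plane(t,(207.9,264),.07),plane(s,(408,201.2),.07))
T("clam",(294.8,218.2),(350.1,272.0));print(plane(t,(294.8,218.2),.031),plane(s,(350.1,272),.031))
T("sleeveA",(422.4,254.3),(207.3,289.2));T("sleeveB",(442.8,255.1),(185.6,295.1))
T("pin",(431.5,284),(191.5,268.5))
for n,u in(("jA",(420.9,218.5)),("jB",(447.2,219.9)),("sA",(422.4,254.3)),("sB",(442.8,255.1)),("pin",(431.5,284.5))):print(n,plane(t,u,.02))
E
python3 - <<'E'
from plant import telemetry
from scipy.spatial.transform import Rotation as R
print(R.from_rotvec(telemetry.get_obs()["ee_rot"]).as_matrix().round(3))
E
```

```text
brass [array([0.4669, 0.302 , 0.0681]), np.float64(0.0021)]
[0.46633629 0.30070674 0.07      ] [0.46850241 0.3021183  0.07      ]
clam [array([0.5968, 0.0675, 0.0317]), np.float64(0.0033)]
[0.59627084 0.06598788 0.031     ] [0.59690565 0.06932629 0.031     ]
sleeveA [array([ 0.4938, -0.2925,  0.0147]), np.float64(0.001)]
sleeveB [array([ 0.491 , -0.3492,  0.0174]), np.float64(0.0015)]
pin [array([ 0.4106, -0.3163,  0.0073]), np.float64(0.0031)]
jA [ 0.59495548 -0.29049614  0.02      ]
jB [ 0.59051089 -0.36494309  0.02      ]
sA [ 0.49326291 -0.29198211  0.02      ]
sB [ 0.49063836 -0.34935693  0.02      ]
pin [ 0.40840398 -0.31515149  0.02      ]
[[-0.906  0.423 -0.001]
 [ 0.423  0.906 -0.001]
 [ 0.    -0.001 -1.   ]]
```

```bash
python3 -m crank '[{"dp":[-37,-10,0],"roll":0,"grip":1},{"dp":[-74,-20,0],"roll":0,"grip":1},{"dp":[-111,-30,0],"roll":0,"grip":1},{"dp":[-148,-40,10],"roll":0,"grip":1},{"dp":[-185,-50,30],"roll":0,"grip":1},{"dp":[-222,-60,50],"roll":0,"grip":1},{"dp":[-259,-70,75],"roll":0,"grip":1},{"dp":[-295,-79,100],"roll":0,"grip":1},{"dp":[-295,-79,130],"roll":0,"grip":1},{"dp":[-295,-79,140],"roll":0,"grip":1},{"dp":[-295,-79,140],"roll":0,"grip":1},{"dp":[-295,-79,140],"roll":0,"grip":1}]' 20
python3 - <<'E'
from plant import telemetry, imaging
import cv2,numpy as np
o=telemetry.get_obs();print(o["tcp_pos"],o["width"],o["wrist_force"])
ims=[]
for n,b in(("top",(150,210,270,300)),("scene",(340,140,460,230))):
    f=imaging.grab_frame(n);x0,y0,x1,y1=b;ims.append(cv2.resize(f["color"][y0:y1,x0:x1,::-1],(400,300)))
w=imaging.grab_frame("wrist")["color"][:,:,::-1]
cv2.imwrite("pics/b1.png",np.hstack([np.vstack(ims),cv2.resize(w,(400,300)).repeat(2,0)[:600:]]))
E
```

```text
time: 1.1
tcp_pos: [0.466, 0.3023, 0.0996]
ee_rot: [-0.68, -3.066, 0.001]
wrist_force: [-0.3, 0.3, 1.0]
width: -0.002
gripper_force: 0.0
[0.465958   0.30234115 0.09956109] -0.002243329841750167 [-0.29379899  0.25463644  1.02363951]
```

View pics/b1.png

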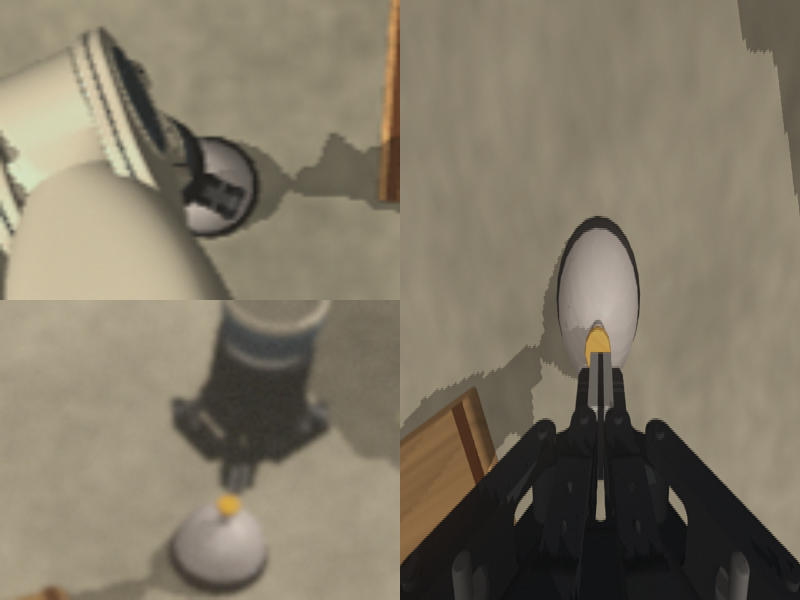

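The fingertips are right above the brass head: (598,345) in the wrist panel, (228,505) in the scene panel. Next I press.

```bash
python3 -m crank '[{"dp":[0,0,12],"roll":0,"grip":1},{"dp":[0,0,18],"roll":0,"grip":1},{"dp":[0,0,22],"roll":0,"grip":1},{"dp":[0,0,25],"roll":0,"grip":1},{"dp":[0,0,27],"roll":0,"grip":1},{"dp":[0,0,27],"roll":0,"grip":1},{"dp":[0,0,27],"roll":0,"grip":1}]'
```

```text
time: 1.83
tcp_pos: [0.4664, 0.3027, 0.0739]
ee_rot: [0.68, 3.067, 0.003]
wrist_force: [-6.3, 1.1, 12.6]
width: -0.002
gripper_force: 6.8
```

```bash
python3 -m crank '[{"dp":[0,0,1],"roll":0,"grip":1},{"dp":[0,0,1],"roll":0,"grip":1},{"dp":[0,0,1],"roll":0,"grip":1}]'; python3 -m crank '[{"dp":[0,0,-15],"roll":0,"grip":1},{"dp":[0,0,-50],"roll":0,"grip":1},{"dp":[0,0,-90],"roll":0,"grip":1},{"dp":[0,0,-130],"roll":0,"grip":-1},{"dp":[0,0,-130],"roll":0,"grip":-1}]'
```

```text
time: 2.08
tcp_pos: [0.4664, 0.3027, 0.0737]
ee_rot: [0.679, 3.066, 0.004]
wrist_force: [-8.0, 0.5, 21.3]
width: 0.001
gripper_force: 11.0
time: 2.5
tcp_pos: [0.4688, 0.3031, 0.2093]
ee_rot: [0.678, 3.058, 0.01]
wrist_force: [0.4, 0.3, 0.0]
width: 0.269
gripper_force: 0.0
```

```bash
python3 -m crank '[{"dp":[-10,-20,0],"roll":0,"grip":-1},{"dp":[-28,-55,0],"roll":0,"grip":-1},{"dp":[-46,-90,0],"roll":0,"grip":-1},{"dp":[-64,-125,0],"roll":0,"grip":-1},{"dp":[-82,-160,0],"roll":0,"grip":-1},{"dp":[-100,-195,0],"roll":0,"grip":-1},{"dp":[-118,-230,0],"roll":0,"grip":-1},{"dp":[-136,-260,0],"roll":0,"grip":-1},{"dp":[-144,-276,0],"roll":0,"grip":-1}]' && python3 -m crank '[{"dp":[-14,-28,0],"roll":-3,"grip":-1},{"dp":[-32,-62,0],"roll":-6,"grip":-1},{"dp":[-50,-97,0],"roll":-9,"grip":-1},{"dp":[-68,-132,0],"roll":-12,"grip":-1},{"dp":[-86,-167,0],"roll":-15,"grip":-1},{"dp":[-104,-202,0],"roll":-18,"grip":-1},{"dp":[-122,-237,0],"roll":-21.5,"grip":-1},{"dp":[-138,-265,0],"roll":-21.5,"grip":-1},{"dp":[-144,-276,0],"roll":-21.5,"grip":-1},{"dp":[-144,-276,0],"roll":-21.5,"grip":-1},{"dp":[-144,-276,0],"roll":-21.5,"grip":-1}]'
cat > look.py <<'E'
import sys;from plant import telemetry, imaging
from h import *
from scipy.spatial.transform import Rotation as R
n=sys.argv[1];o=telemetry.get_obs();print(o["tcp_pos"].round(4),R.from_rotvec(o["ee_rot"]).as_matrix().round(3).tolist(),o["joint_positions"].round(2),o["width"])
f=imaging.grab_frame("wrist");np.savez(n+".npz",**f);cv2.imwrite(f"pics/{n}.png",f["color"][:,:,::-1])
print(f["extrinsics"].round(3).tolist(),f["intrinsics"][0,0])
print(blobs(f,(100,110,50),(130,255,255),(0,0,640,480),100))
E
python3 look.py w1
```

```text
time: 3.25
tcp_pos: [0.4805, -0.0124, 0.2016]
ee_rot: [0.684, 3.065, -0.001]
wrist_force: [0.4, -0.7, -0.5]
width: 0.999
gripper_force: 0.0
time: 4.17
tcp_pos: [0.4937, -0.32, 0.201]
ee_rot: [-0.099, -3.139, -0.001]
wrist_force: [0.0, 0.7, 0.8]
width: 1.0
gripper_force: 0.0
[ 0.4937 -0.32    0.201 ] [[-0.998, 0.063, -0.001], [0.063, 0.998, 0.001], [0.001, 0.001, -1.0]] [-0.72  0.34  0.04  1.27  0.   -0.65] 0.9998691996385436
[[0.064, 0.957, 0.282, 0.423], [0.998, -0.061, -0.019, -0.316], [-0.001, 0.283, -0.959, 0.337], [0.0, 0.0, 0.0, 1.0]] 375.27991554611015
[([285.9, 206.2], [280, 172, 13, 70, 593]), ([352.0, 206.4], [346, 172, 13, 70, 552]), ([279.6, 312.9], [274, 282, 14, 56, 341]), ([357.5, 312.3], [351, 282, 13, 56, 332])]
```

View pics/w1.png

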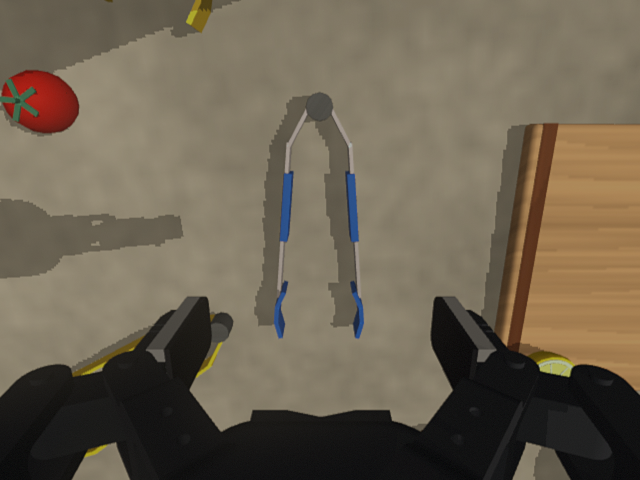

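The wrist view shows the blue tongs upright in the image: pin at (319,106), sleeves at (286,206) and (352,206), jaws at (280,313) and (358,312). They are well aligned with the gripper.

```bash
python3 - <<'E'
from h import *
t=dict(np.load("top0.npz"));w=dict(np.load("w1.npz"));s=dict(np.load("scene0.npz"))
for n,a,b in(("sR",(442.8,255.1),(285.9,206.2)),("sL",(422.4,254.3),(352,206.4)),("pin",(431.5,284.2),(319,106)),("jR",(447.2,219.9),(279.6,312.9)),("jL",(420.9,218.5),(357.5,312.3))):
    p,e=tri(t,a,w,b);print(n,p.round(4),round(e,4),plane(w,b,.02).round(4))
# tomato & lemon, board edges in top
for lo,hi,bx,z in(((0,150,80),(8,255,255),(265,175,295,205),.035),((25,100,100),(45,255,255),(345,175,380,210),.044)):
    for c,st in blobs(t,lo,hi,bx,20):print(plane(t,c,z).round(4),st)
E
```

```text
sR [ 0.4915 -0.3516  0.0105] 0.0003 [ 0.4897 -0.3507  0.02  ]
sL [ 0.4942 -0.2933  0.0146] 0.0011 [ 0.4935 -0.2939  0.02  ]
pin [ 0.4095 -0.3169  0.0115] 0.0 [ 0.4098 -0.3169  0.02  ]
jR [ 0.5905 -0.3652  0.0209] 0.001 [ 0.5911 -0.3658  0.02  ]
jL [ 0.5959 -0.2919  0.0174] 0.002 [ 0.5952 -0.2929  0.02  ]
[0.6761 0.105  0.035 ] [273, 182, 17, 16, 175]
[ 0.6634 -0.119   0.044 ] [352, 184, 19, 19, 204]
```

```bash
python3 -m crank '[{"dp":[-3,-2.5,25],"roll":0,"grip":-1},{"dp":[-4,-2.5,60],"roll":0,"grip":-1},{"dp":[-4,-2.5,95],"roll":0,"grip":-1},{"dp":[-4,-2.5,130],"roll":0,"grip":-1},{"dp":[-4,-2.5,155],"roll":0,"grip":-1},{"dp":[-4,-2.5,175],"roll":0,"grip":-1},{"dp":[-4,-2.5,187],"roll":0,"grip":-1},{"dp":[-4,-2.5,193],"roll":0,"grip":-1},{"dp":[-4,-2.5,193],"roll":0,"grip":-1}]' 20; python3 -m crank '[{"dp":[0,0,0],"roll":0,"grip":-0.5},{"dp":[0,0,0],"roll":0,"grip":-0.5},{"dp":[0,0,0],"roll":0,"grip":-0.5},{"dp":[0,0,0],"roll":0,"grip":-0.5}]'; python3 look.py w2
```

```text
time: 4.97
tcp_pos: [0.4976, -0.3209, 0.0076]
ee_rot: [-0.094, -3.139, -0.002]
wrist_force: [-0.9, -0.7, -0.3]
width: 0.996
gripper_force: 0.0
time: 5.3
tcp_pos: [0.4988, -0.323, 0.0101]
ee_rot: [0.096, 3.137, -0.002]
wrist_force: [0.8, 3.1, 7.6]
width: 0.754
gripper_force: 7.2
[ 0.4988 -0.323   0.0101] [[-0.998, 0.061, 0.003], [0.061, 0.998, -0.001], [-0.003, -0.001, -1.0]] [-0.72  0.48 -0.25  0.83  0.   -0.65] 0.7537440922151123
[[0.062, 0.956, 0.285, 0.427], [0.998, -0.059, -0.02, -0.319], [-0.002, 0.286, -0.958, 0.146], [0.0, 0.0, 0.0, 1.0]] 375.27991554611015
[([249.3, 297.6], [236, 218, 30, 161, 3815]), ([393.3, 299.3], [379, 219, 29, 162, 3922])]
```

View pics/w2.png

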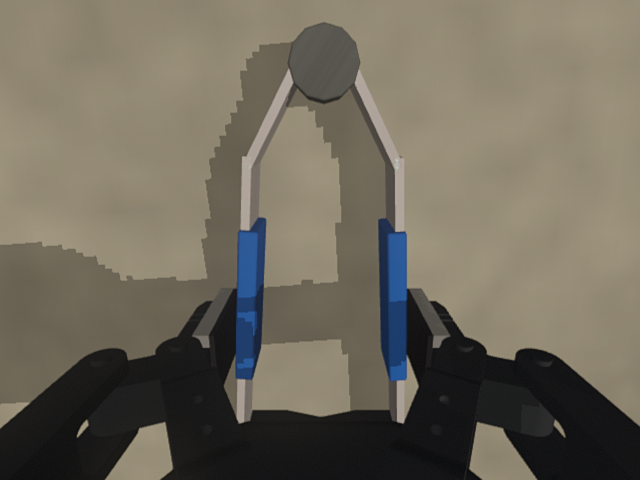

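The sleeves sit centred between the pads: blue at (249,298) and (393,299), with the pads touching both. Next I close a little more, lift, and check.

```bash
python3 -m crank '[{"dp":[0,0,-2],"roll":0,"grip":-0.42},{"dp":[0,0,-2],"roll":0,"grip":-0.42},{"dp":[0,0,-2],"roll":0,"grip":-0.42},{"dp":[0,0,-6],"roll":0,"grip":-0.42},{"dp":[0,0,-14],"roll":0,"grip":-0.42},{"dp":[0,0,-30],"roll":0,"grip":-0.42},{"dp":[0,0,-55],"roll":0,"grip":-0.42},{"dp":[0,0,-85],"roll":0,"grip":-0.42},{"dp":[0,0,-100],"roll":0,"grip":-0.42},{"dp":[0,0,-100],"roll":0,"grip":-0.42}]' 25; python3 look.py w3; python3 - <<'E'
from plant import imaging
from h import *
ims=[]
for n,b in(("top",(370,180,490,300)),("scene",(140,190,260,350))):
    f=imaging.grab_frame(n);np.savez(n+"3.npz",**f);print(n,blobs(f,(100,110,50),(130,255,255),b))
    x0,y0,x1,y1=b;ims.append(cv2.resize(f["color"][y0:y1,x0:x1,::-1],(400,600)))
cv2.imwrite("pics/m3.png",np.hstack(ims))
E
```

```text
time: 6.18
tcp_pos: [0.4991, -0.3239, 0.1126]
ee_rot: [0.096, 3.135, -0.006]
wrist_force: [1.5, -0.4, -1.4]
width: 0.713
gripper_force: 7.3
[ 0.4991 -0.3239  0.1126] [[-0.998, 0.061, 0.005], [0.061, 0.998, -0.004], [-0.005, -0.004, -1.0]] [-0.72  0.39 -0.11  1.06 -0.   -0.66] 0.712865542546339
[[0.063, 0.956, 0.287, 0.427], [0.998, -0.059, -0.023, -0.32], [-0.005, 0.288, -0.958, 0.248], [0.0, 0.0, 0.0, 1.0]] 375.27991554611015
[([253.4, 296.9], [241, 218, 28, 160, 3691]), ([389.0, 298.1], [376, 219, 27, 161, 3778])]
top [([430.5, 213.0], [429, 205, 5, 17, 39]), ([454.3, 214.5], [451, 206, 6, 18, 55]), ([431.0, 240.5], [430, 240, 3, 2, 6])]
scene [([177.2, 275.6], [175, 268, 5, 17, 50]), ([200.2, 274.1], [199, 270, 3, 9, 10]), ([207.1, 298.9], [206, 297, 3, 5, 7]), ([181.5, 308.6], [180, 303, 4, 14, 30]), ([210.2, 308.8], [210, 306, 2, 6, 8])]
```

View pics/m3.png

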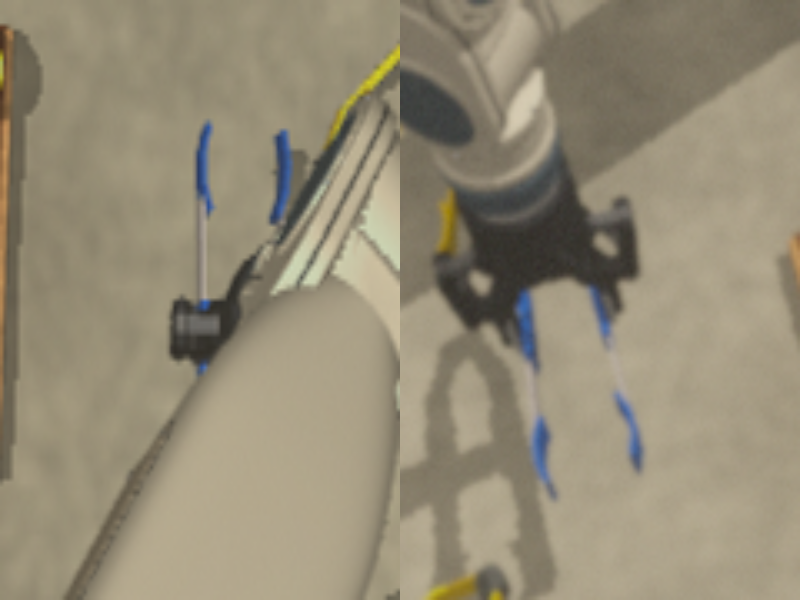

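The tongs are lifted level. Jaws are at (430,213) and (454,214) in top, and at (181,309) and (209,304) in scene. I triangulate them.

```bash
python3 - <<'E'
from h import *
t=dict(np.load("top3.npz"));s=dict(np.load("scene3.npz"));w=dict(np.load("w3.npz"))
L,e=tri(t,(430.5,213),s,(209,304));R,e2=tri(t,(454.3,214.5),s,(181.5,308.6));print(L.round(4),e,R.round(4),e2,((L+R)/2).round(4))
for z in(.105,.115,.125,.13):print(z,plane(t,(430.5,213),z).round(4),plane(t,(454.3,214.5),z).round(4),plane(w,(253.4,297),z).round(4),plane(w,(389,298),z).round(4))
# mask of w3 dark pin
print(blobs(w,(0,0,40),(180,40,110),(280,15,370,110),800))
E
```

```text
[ 0.5958 -0.2975  0.1149] 0.0019519561607747168 [ 0.5896 -0.3587  0.1256] 0.0011230634019021258 [ 0.5927 -0.3281  0.1202]
0.105 [ 0.5971 -0.3005  0.105 ] [ 0.5927 -0.3644  0.105 ] [ 0.4963 -0.3529  0.105 ] [ 0.5002 -0.2962  0.105 ]
0.115 [ 0.5955 -0.2984  0.115 ] [ 0.5911 -0.3619  0.115 ] [ 0.4915 -0.3505  0.115 ] [ 0.4951 -0.2978  0.115 ]
0.125 [ 0.594  -0.2964  0.125 ] [ 0.5896 -0.3594  0.125 ] [ 0.4866 -0.3482  0.125 ] [ 0.49   -0.2994  0.125 ]
0.13 [ 0.5932 -0.2953  0.13  ] [ 0.5888 -0.3582  0.13  ] [ 0.4842 -0.347   0.13  ] [ 0.4874 -0.3002  0.13  ]
[([323.6, 63.0], [282, 23, 83, 87, 4359])]
```

```bash
python3 -m crank '[{"dp":[1,10,0],"roll":0,"grip":-0.42},{"dp":[2,30,0],"roll":0,"grip":-0.42},{"dp":[3,55,0],"roll":0,"grip":-0.42},{"dp":[5,85,0],"roll":0,"grip":-0.42},{"dp":[6,115,0],"roll":0,"grip":-0.42},{"dp":[8,145,0],"roll":0,"grip":-0.42},{"dp":[9,175,0],"roll":0,"grip":-0.42},{"dp":[11,205,0],"roll":0,"grip":-0.42},{"dp":[13,235,0],"roll":0,"grip":-0.42},{"dp":[14,260,0],"roll":0,"grip":-0.42},{"dp":[15,280,0],"roll":0,"grip":-0.42},{"dp":[16,290,0],"roll":0,"grip":-0.42}]'; python3 -m crank '[{"dp":[1,15,0],"roll":0,"grip":-0.42},{"dp":[2,40,0],"roll":0,"grip":-0.42},{"dp":[3,65,0],"roll":0,"grip":-0.42},{"dp":[4,87,0],"roll":0,"grip":-0.42},{"dp":[5,100,0],"roll":0,"grip":-0.42},{"dp":[5.5,107,0],"roll":0,"grip":-0.42},{"dp":[5.5,107,0],"roll":0,"grip":-0.42},{"dp":[5.5,107,0],"roll":0,"grip":-0.42}]';  python3 look.py w4; python3 - <<'E'
from plant import imaging
from h import *
ims=[]
for n,b in(("top",(240,160,360,280)),("scene",(280,190,400,310))):
    f=imaging.grab_frame(n);np.savez(n+"4.npz",**f);print(n,blobs(f,(100,110,50),(130,255,255),b))
    x0,y0,x1,y1=b;ims.append(cv2.resize(f["color"][y0:y1,x0:x1,::-1],(400,400),interpolation=2))
cv2.imwrite("pics/m4.png",np.hstack(ims))
E
```

```text
time: 7.33
tcp_pos: [0.4984, -0.0295, 0.1073]
ee_rot: [-0.093, -3.138, -0.002]
wrist_force: [-0.7, -0.4, -1.4]
width: 0.711
gripper_force: 7.3
time: 8.0
tcp_pos: [0.5005, 0.0746, 0.1079]
ee_rot: [-0.096, -3.139, 0.001]
wrist_force: [0.3, 0.7, -0.8]
width: 0.716
gripper_force: 7.3
[0.5005 0.0746 0.1079] [[-0.998, 0.061, -0.001], [0.061, 0.998, -0.0], [0.001, -0.0, -1.0]] [-0.02  0.26 -0.32  0.99 -0.    0.04] 0.7161506332317957
[[0.062, 0.957, 0.282, 0.429], [0.998, -0.059, -0.019, 0.078], [-0.002, 0.282, -0.959, 0.244], [0.0, 0.0, 0.0, 1.0]] 375.27991554611015
[([252.5, 296.7], [241, 218, 27, 160, 3324]), ([389.8, 303.2], [376, 219, 27, 161, 3459])]
top []
scene [([347.7, 221.7], [344, 214, 9, 16, 43]), ([362.8, 249.1], [359, 244, 7, 12, 23])]
```

View pics/m4.png

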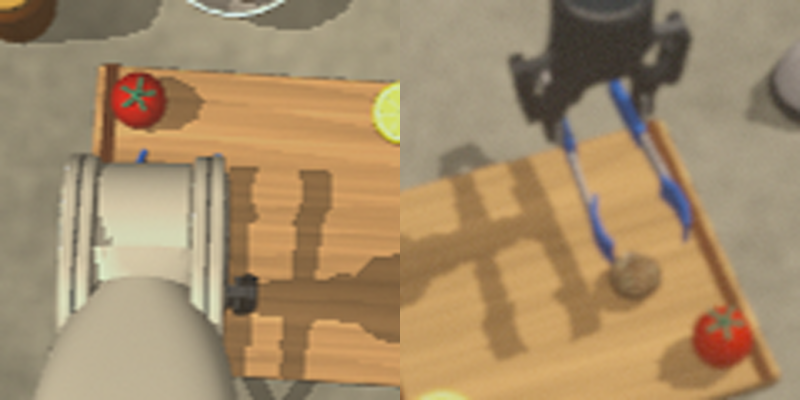

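The scene crop shows the jaws straddling the line above the clam at (635,275), and the tomato is clear. I'll descend to just above the clam and check.

```bash
python3 -m crank '[{"dp":[-1,0,8],"roll":0,"grip":-0.42},{"dp":[-1,0,20],"roll":0,"grip":-0.42},{"dp":[-1,0,34],"roll":0,"grip":-0.42},{"dp":[-1,0,44],"roll":0,"grip":-0.42},{"dp":[-1,0,50],"roll":0,"grip":-0.42},{"dp":[-1,0,50],"roll":0,"grip":-0.42},{"dp":[-1,0,50],"roll":0,"grip":-0.42}]'; python3 - <<'E'
from plant import imaging,telemetry
from h import *
f=imaging.grab_frame("scene");np.savez("scene5.npz",**f);o=telemetry.get_obs()["tcp_pos"];print(o)
im=cv2.resize(f["color"][200:310,300:410,::-1],(550,550),interpolation=0)
T=np.linalg.inv(f["extrinsics"])
ax=np.array([.998,-.062,0]);ay=np.array([.062,.998,0])
for d in(-.031,0,.031):
    p=o+.095*ax+d*ay+[0,0,.003];q=f["intrinsics"]@(T[:3,:3]@p+T[:3,3]);q=q[:2]/q[2];print(d,q)
    cv2.circle(im,(int((q[0]-299.5)*5),int((q[1]-199.5)*5)),3,(0,255,0),-1)
cv2.imwrite("pics/m5.png",im);print(blobs(f,(100,110,50),(130,255,255),(300,190,410,320)))
E
```

```text
time: 8.73
tcp_pos: [0.5018, 0.0744, 0.0581]
ee_rot: [-0.098, -3.14, 0.0]
wrist_force: [-0.1, 0.1, -0.9]
width: 0.711
gripper_force: 7.3
[0.50204502 0.07453851 0.05850047]
-0.031 [339.06825388 269.22791377]
0 [350.3700009  265.91882781]
0.031 [361.57725747 262.63740812]
[([346.9, 232.8], [343, 226, 8, 15, 36]), ([361.0, 259.2], [359, 256, 5, 8, 11])]
```

View pics/m5.png

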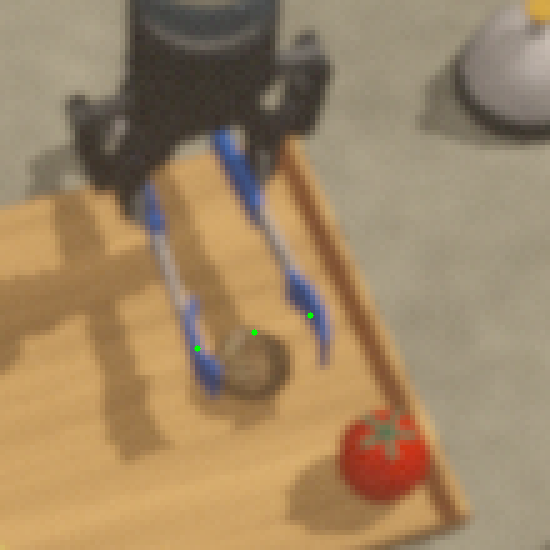

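The green predicted jaw centres, (197,348) and (310,315), fall on the jaws, with their midline over the clam at (255,365). Now I lower the rest of the way.

```bash
python3 -m crank '[{"dp":[0,0,6],"roll":0,"grip":-0.42},{"dp":[0,0,13],"roll":0,"grip":-0.42},{"dp":[0,0,20],"roll":0,"grip":-0.42},{"dp":[0,0,25],"roll":0,"grip":-0.42},{"dp":[0,0,27],"roll":0,"grip":-0.42},{"dp":[0,0,27],"roll":0,"grip":-0.42},{"dp":[0,0,27],"roll":0,"grip":-0.42}]'; python3 - <<'E'
from plant import imaging
from h import *
f=imaging.grab_frame("scene")
cv2.imwrite("pics/m6.png",cv2.resize(f["color"][220:300,310:390,::-1],(560,560),interpolation=2))
E
```

```text
time: 9.37
tcp_pos: [0.5018, 0.0748, 0.0312]
ee_rot: [-0.097, -3.14, -0.0]
wrist_force: [0.8, -0.2, -0.6]
width: 0.71
gripper_force: 7.3
```

View pics/m6.png

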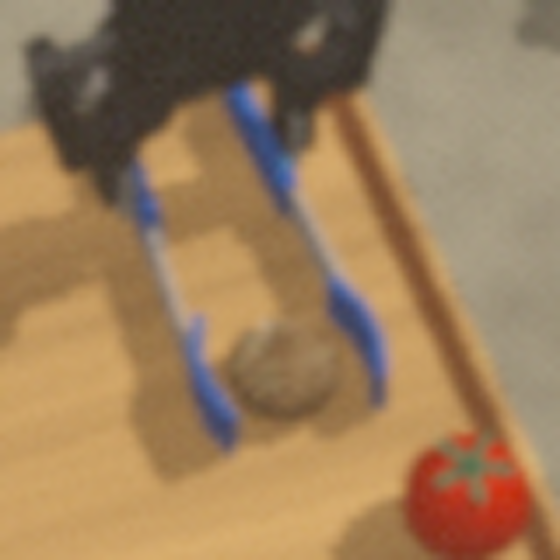

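The clam at (285,370) sits between the jaws. Closing now.

```bash
python3 -m crank '[{"dp":[0,0,0],"roll":0,"grip":-0.35},{"dp":[0,0,0],"roll":0,"grip":-0.3},{"dp":[0,0,0],"roll":0,"grip":-0.25},{"dp":[0,0,0],"roll":0,"grip":-0.2},{"dp":[0,0,0],"roll":0,"grip":-0.15},{"dp":[0,0,0],"roll":0,"grip":-0.1},{"dp":[0,0,0],"roll":0,"grip":0.1},{"dp":[0,0,0],"roll":0,"grip":0.3},{"dp":[0,0,0],"roll":0,"grip":0.3},{"dp":[0,0,0],"roll":0,"grip":0.3}]' 30
```

```text
time: 10.25
tcp_pos: [0.5019, 0.0747, 0.0315]
ee_rot: [0.097, 3.14, -0.0]
wrist_force: [-1.9, 0.0, 5.6]
width: 0.571
gripper_force: 30.8
```

```bash
python3 -m crank '[{"dp":[0,0,-3],"roll":0,"grip":0.3},{"dp":[0,0,-9],"roll":0,"grip":0.3},{"dp":[0,0,-18],"roll":0,"grip":0.3},{"dp":[0,0,-30],"roll":0,"grip":0.3},{"dp":[0,0,-45],"roll":0,"grip":0.3},{"dp":[0,0,-60],"roll":0,"grip":0.3},{"dp":[0,0,-75],"roll":0,"grip":0.3},{"dp":[0,0,-90],"roll":0,"grip":0.3},{"dp":[0,0,-104],"roll":0,"grip":0.3},{"dp":[0,0,-114],"roll":0,"grip":0.3},{"dp":[0,0,-119],"roll":0,"grip":0.3},{"dp":[0,0,-120],"roll":0,"grip":0.3}]';python3 -m crank '[{"dp":[0,0,0],"roll":0,"grip":0.3},{"dp":[0,0,0],"roll":0,"grip":0.3},{"dp":[0,0,0],"roll":0,"grip":0.3},{"dp":[0,0,0],"roll":0,"grip":0.3},{"dp":[0,0,0],"roll":0,"grip":0.3},{"dp":[0,0,0],"roll":0,"grip":0.3}]'; python3 - <<'E'
from plant import imaging
from h import *
f=imaging.grab_frame("scene")
cv2.imwrite("pics/m7.png",cv2.resize(f["color"][140:300,290:450,::-1],(560,560),interpolation=2))
E
```

```text
time: 11.25
tcp_pos: [0.5022, 0.0747, 0.1524]
ee_rot: [0.097, 3.138, 0.0]
wrist_force: [-0.1, -0.2, -1.7]
width: 0.577
gripper_force: 31.4
time: 11.75
tcp_pos: [0.5017, 0.0747, 0.151]
ee_rot: [-0.097, -3.14, 0.0]
wrist_force: [-0.2, 0.9, -1.4]
width: 0.569
gripper_force: 31.4
```

View pics/m7.png

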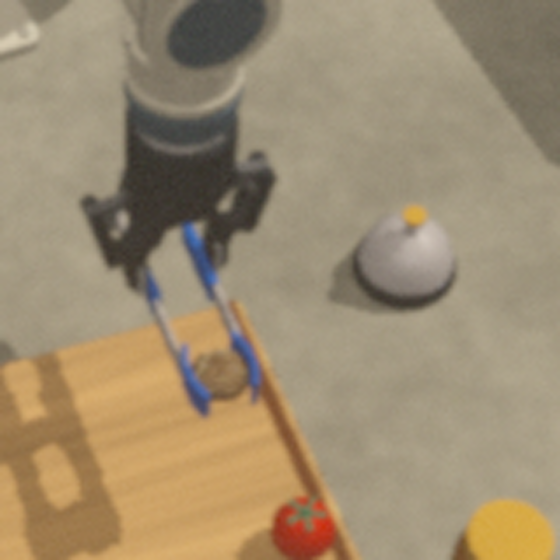

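The clam at (222,372) is held between the jaws, well above the board. The bell plunger at (415,215) is up. Handing in.

```bash
python3 -c "
from plant import finish_job
print(finish_job())"
```

```text
the job is handed in; nothing more can be done
None
```

I pressed the bell to its stop and it sprang back. I then handed the job in with the tongs holding the clam still about 12 cm above the board. The hand-in returned no verdict.

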